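# Clamp a glass block with a T-handled hex key

## Robot

A 6-joint arm with a two-finger parallel gripper is mounted at the origin on a cart in front of the work surface, level with it; the furniture and walls round the work are solid. World frame = base frame: x ahead of the robot, y to its left, z up, the work surface at z = 0. Lengths are in m, angles in rad, forces in N, time in s.
With the tool pointing down it reaches from about 0.35 to 0.975 m from the base axis. Payload 4.9 kg.
Tool frame: the origin (TCP) lies on the front face of the gripper's body, between the roots of the fingers; the fingertips stand ctrl.tip_extent ahead of it and the grasp point (between the pads) lies 54 mm ahead of it (ctrl.tip_extent is the distance from the TCP to the fingertips, in m); z points along the fingers, y is the line along which they close (so a half turn about z gives the same grasp; the last joint's range is limited). The gripper opens to 85 mm and grips with 20 to 120 N. Pads are 22 mm wide; open, the fingers measure 114 mm over their backs; the gripper's body (76 mm by 85 mm) begins 54 mm behind the grasp point. The pads swing forward as they close: fully open they stand 13 mm farther back than shut.
Start: joints at [1.011, 0.053, 1.613, -0, 1.476, -0.119], TCP at [0.267, 0.565, 0.304] pointing down, gripper open.
Joint ranges: [-3.01, 3.01], [-1.01, 2.22], [0.06, 2.58], [-1.02, 4.17], [0.09, 2.62], [-3.14, 3.14]. Speed limits (rad/s): [2.57, 2.57, 3.14, 3.14, 3.14, 3.14].

## Interface

Orientations are given as a rotation vector (axis times angle).
In Python, from station import ctrl gives the robot as it stands.
- The arm moves only by the tool apply_moves, never from a script. Its argument "rows" is one flat list of numbers, 6 for each row, row after row: the shift along the tool's x, y, z normalised to -1 to 1, where 1 is 0.6 m, then the turn, a rotation vector about the tool's x, y, z normalised to -1 to 1, where 1 is 90 degrees. A call has 1 to 20 rows; each row is the pose to reach, as a shift and turn from the pose commanded when the call began, along the tool's axes at that moment; what a row does not reach only later rows make up. A row lasts 1/10 s, in which the tool goes at most 50 mm and 8.59 degrees, less where a joint would pass 70% of its speed; a pose out of reach is approached as far as the arm can. A call with a number of a shift or a turn outside -1 to 1 is refused whole. A call with a gripper value outside its range is refused whole. "grip" is the opening, from 0 (shut) to 1 (fully open), set as the call begins (left out, the last holds). The fingers move at their own pace and stop on an object; "grip_force" is the grip in N (left out, the last holds). Time passes only in rows, so rows that repeat a pose let the fingers close. It gives the time, the measured TCP pose, the force, the opening and the grip force at its end, in the units of the state.
- ctrl.get_obs(): the state, without advancing time (a new reading comes with each control period).
- ctrl.get_image(name): name is "scene" or "top" or "wrist"; returns (picture, depth): 400x640x3 uint8, blue, green, red; 400x640 float32, m along the optical axis (not along the pixel's ray), 0 where there is no reading.
- ctrl.camera_model(name): a dict with "mtx" (3x3 intrinsics, pixels), "k1" (the pictures are not rectified: a ray, as slopes to the right and down, at radius r is drawn at 1 + k1 r^2 times it, then the intrinsics apply), "R" (3x3) and "t" (3): a world point X has camera coordinates R X + t; the wrist camera has in their place "tool_from_camera" (4x4, takes a point from camera to tool coordinates, whose origin is the TCP and whose axes are the flange's). Camera axes: x right, y down, z forward; pixel columns grow to the right and rows downward; lengths in m; the calibration is good to about 2 mm. A picture is of the moment at which its call begins: read the wrist's pose just before it. camera_model takes no time and is no camera call.
- ctrl.finish_job(): hands the job in; it is judged then, once.
The state is a dict: "t": time; "q": joint angles; "dq": joint speeds; "effort": joint torques, N m; "tool_pos": TCP position; "tool_rot": TCP orientation; "contact_force": force on the tool from outside, world axes, zero at the start; "wrist_torque": the same for the moment, N m; "opening": finger opening in m; "grip_force": force on a finger pad.
Only numpy, scipy, OpenCV 4.12 (cv2) and the standard library are available. Lean on these libraries where they do the work, as an engineer would, in place of code of your own. Each camera call takes 0.05 s, during which the arm holds its last target. There are 200 camera calls.

## Task

Take the red T-handled hex key from its wooden holder, seat it fully home in the socket of the sprung clamp screw without pressing the screw hard down, and only then turn it clockwise until the jaw holds the orange glass block firmly against the stop, its sprung pad pushed partly in but not bottomed. Leave the key standing fully seated in the screw, and do not push the bottle, the beaker or the timer about.

Things in the scene. Friction and masses are not known exactly. Their poses are not given: they have to be found in the camera images.
- hex_key: Loose T-handled hex key, 0.12 kg, upright in its holder. Origin at the centre of its flat lower end; z up, x along the handle. From below: round pilot nose 18.6 mm wide, 4 mm long, bevelled to 14 mm; dark hexagon bit 19 mm across flats, 26 mm long, flats facing +x and -x; shank 12 mm thick; red handle bar 90 mm long (x), 14 mm wide (y), 90 to 106 mm above the lower end. Grip across the 14 mm.
- key_tip (a point): Centre of the flat lower end of the key's pilot nose (the key's origin).
- key_grip (a point): Centre of the red handle bar, 98 mm above the key's lower end; axes as the key's.
- key_holder: Fixed pale wooden block, 64 x 64 x 30 mm, with one round hole 26 mm wide and 24 mm deep in its top, in which the key stands. Origin at the centre of its underside.
- fixture: Clamping fixture fixed to the bench. Origin under the centre of its aluminium base plate, 90 (x) x 200 (y) x 12 mm; z up. Along y: blue housing, 64 x 56 mm, top 42 mm above the bench, centred at y = -68 mm, the clamp screw in its 37 mm hole; sliding jaw; glass block between low rails; aluminium end stop, top 52 mm above the bench, face at y = +34 mm.
- socket (a point): Centre of the mouth of the screw's hex socket, fixed on the fixture: x = 0, y = -68 mm, 40 mm above the bench. Does not turn or sink with the screw: the hexagon's angle differs each time and must be seen or felt. Socket 20.2 mm across flats, floor 20 mm deep. A ledge 2.5 mm below the bevelled mouth stops a bit that does not match: key end about 6.5 mm deep, then the screw is pressed down.
- jaw: Dark steel jaw, 44 x 18 x 30 mm, driven by the clamp screw along the fixture's +y: 6 mm per rad clockwise (from above); after 0.8 to 1.3 rad (plus up to 0.4 of play of the key) the block meets the stop. The screw turns stiffly (0.25 N m, some 0.1 felt when pausing; 6 mN m more per N of clamping) and stays put; its head is sprung: gives way down from 3 N, 1.2 N more per mm, hard bottom at 8 mm.
- jaw_face (a point): Centre of the face of the jaw's rubber pad, toward the stop. The pad stands on two pins 6 mm before the jaw and is sprung: it gives way from 5 N, 5 N more per mm, and bottoms on the jaw after 6 mm (35 N). Its y in the fixture's frame is +4 mm once the block touches both pad and stop.
- glass_block: Loose orange glass block, 40 mm (x) x 30 mm (y) x 40 mm high, 0.1 kg, standing on the fixture's base plate between jaw and stop with 0.5 to 2.5 mm of play toward the stop. Origin at the centre of its underside.
- reagent_bottle: Brown reagent bottle with a black cap, 56 mm wide, 105 mm high, standing on the bench; origin at the centre of its underside. To be left alone.
- small_beaker: Empty clear glass beaker, 57 x 62 x 72 mm, standing on the bench; origin at the centre of its underside. To be left alone.
- bench_timer: White timer with buttons, 58 x 58 x 19 mm, lying on the bench; origin at the centre of its underside. To be left alone.
There are look-alikes about, which are no part of the job. Leave any green or pink look-alike of the hex_key alone.

How it is judged:
By the outcome, as a careful person would: the job done as asked, in the order asked, and still so for the second after the job is handed in, with the robot touching nothing.
It also fails if it takes over 61 s, if anything falls off the work surface, if the arm or the gripper's body presses on something with over 40 N, if the wrist force passes 120 N, or if a joint passes its speed limit or range.

## Working session

There is one attempt and no reset: what is moved stays moved. The work goes in short steps, Python scripts to look and compute and a tool call to move; the robot and the scene stay as the last step left them, time stands still between calls to the robot, and variables do not carry over. Pictures are saved under pics/ and viewed, at most 11 in all, crops included, and the job is handed in when it is done.

Besides the shell and the picture viewer there is one more tool, called after "Call:" by a JSON object that holds its "api" and its "payload", one argument or row to a line. apply_moves: Moves the arm, as the interface text tells. Its arguments: {"type":"object","properties":{"rows":{"type":"array","items":{"type":"number"}},"grip":{"type":"number"},"grip_force":{"type":"number"}},"required":["rows"]}

```bash
ls; mkdir -p pics; cat > h.py <<'E'
import numpy as np,cv2
from scipy.spatial.transform import Rotation as Ro
from station import ctrl
def cam(n):
    o=ctrl.get_obs(); m=ctrl.camera_model(n); im,d=ctrl.get_image(n)
    K=np.array(m['mtx']);k1=m['k1']
    if 'R' in m:
        R=np.array(m['R']).T; c=-R@np.array(m['t'])
    else:
        T=np.array(m['tool_from_camera']);W=np.eye(4);W[:3,:3]=Ro.from_rotvec(o['tool_rot']).as_matrix();W[:3,3]=o['tool_pos']
        W=W@T;R=W[:3,:3];c=W[:3,3]
    return dict(im=im,d=d,K=K,k1=k1,R=R,c=c)
def slopes(C,uv):
    K=C['K'];uv=np.atleast_2d(np.asarray(uv,float))
    p=np.c_[(uv[:,0]-K[0,2])/K[0,0],(uv[:,1]-K[1,2])/K[1,1]];q=p.copy()
    for _ in range(20): q=p/(1+C['k1']*(q**2).sum(1,keepdims=True))
    return q
def onz(C,uv,z):
    q=slopes(C,uv);r=np.c_[q,np.ones(len(q))]@C['R'].T
    return C['c']+r*((z-C['c'][2])/r[:,2])[:,None]
def dep(C,uv):
    uv=np.atleast_2d(uv);q=slopes(C,uv);d=C['d'][uv[:,1].astype(int),uv[:,0].astype(int)][:,None]
    return C['c']+(np.c_[q,np.ones(len(q))]*d)@C['R'].T
def proj(C,X):
    x=(np.atleast_2d(X)-C['c'])@C['R'];q=x[:,:2]/x[:,2:];q=q*(1+C['k1']*(q**2).sum(1,keepdims=True))
    return q*[C['K'][0,0],C['K'][1,1]]+C['K'][:2,2]
E
python3 - <<'E'
from h import *
a=cam('top');b=cam('scene')
for n,C in(('top',a),('scene',b)):
    cv2.imwrite(f'pics/{n}0.png',C['im']);print(n,C['c'],C['R'].round(2).tolist(),C['K'][0,0],C['k1'])
    hsv=cv2.cvtColor(C['im'],cv2.COLOR_BGR2HSV)
    m=(((hsv[...,0]<6)|(hsv[...,0]>174))&(hsv[...,1]>130)&(hsv[...,2]>60)).astype('u1')
    k,l,s,ce=cv2.connectedComponentsWithStats(m)
    for i in range(1,k):
        if s[i,4]>25: print(s[i],ce[i],dep(C,[ce[i]])[0].round(3))
o=ctrl.get_obs();print(o['tool_pos'],o['tool_rot'],ctrl.tip_extent,o['contact_force'])
E
```

```text
pics
top [ 0.28787743 -0.32745793  1.60382907] [[-0.01, -0.98, 0.18], [-1.0, 0.01, 0.01], [-0.01, -0.18, -0.98]] 483.9256611969083 -0.03602951007950084
[354 150  14  19 172] [360.70930233 157.99418605] [ 0.717 -0.465  0.041]
[351 205   6  30 140] [353.86428571 218.42857143] [ 0.502 -0.432  0.118]
scene [-0.05789663 -0.91798498  0.58900586] [[0.68, -0.36, 0.63], [-0.73, -0.32, 0.6], [-0.01, -0.87, -0.49]] 368.93354662747845 0.008014253474094638
[ 25  10  38  46 683] [43.10248902 36.67789165] [0.234 0.419 0.489]
[   0  159   60   80 2796] [ 21.14234621 204.56258941] [-0.004 -0.07   0.238]
[ 39 162  18  55 185] [ 43.74054054 188.80540541] [ 0.037 -0.087  0.262]
[389 213  16  20 223] [396.44394619 222.04484305] [ 0.708 -0.478  0.031]
[321 214  30  24 320] [335.378125 225.725   ] [ 0.492 -0.441  0.109]
[   0  223  107   93 6106] [ 48.80723878 274.67458238] [-0.012 -0.064  0.065]
[576 244  13  12 110] [581.94545455 249.21818182] [ 0.87  -0.882  0.051]
[0.26644952 0.56488862 0.30275371] [-6.86659865e-01 -3.06499480e+00  2.81710059e-03] 0.0726 [ 0.04977334  0.00643021 -0.94235982]
```

```bash
python3 - <<'E'
import cv2
a=cv2.imread('pics/top0.png')[110:310,220:480];cv2.imwrite('pics/topc.png',cv2.resize(a,None,fx=3,fy=3,interpolation=2)) 
E
```

```text
(no output)
```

View pics/topc.png

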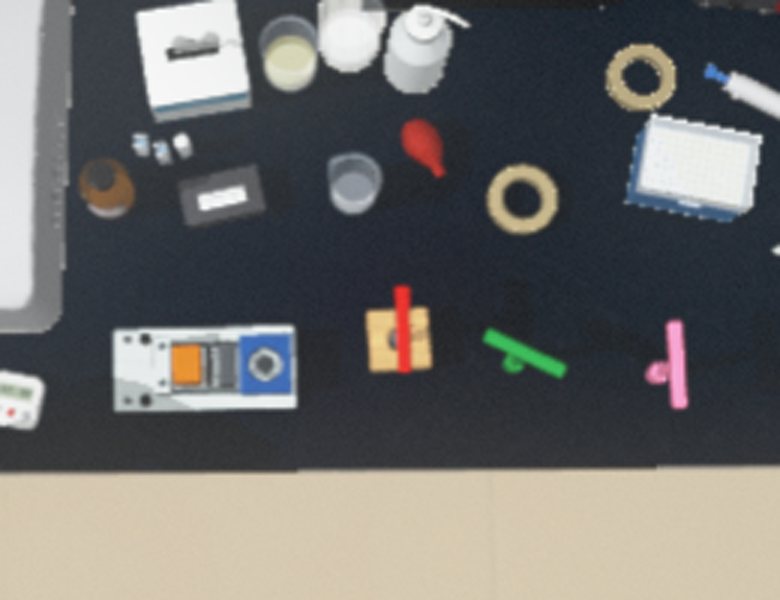

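View pics/scene0.png

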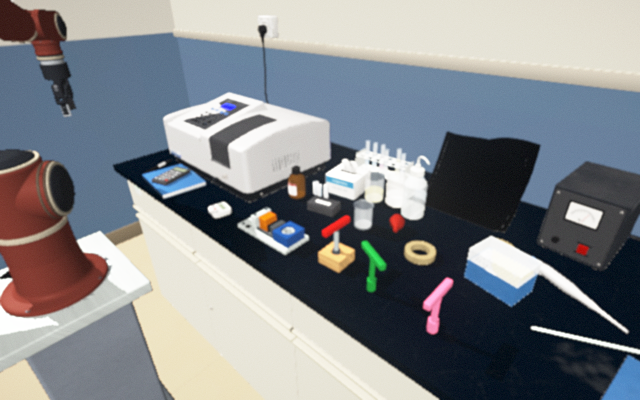

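Several things could be meant. Full top-image pixels:
- **Red T at (354,218):** stands in the pale wooden block, which fits the description.
- **Green T at (395,228) and pink T at (445,232):** look-alikes, to be left alone.
- **Red rubber bulb at (361,158):** not a key.

The fixture is at (288,233), with its blue housing and socket at (308,231).

```bash
cat >> h.py <<'E'
def bigmask(C,lo,hi,near=None):
    h=cv2.cvtColor(C['im'],cv2.COLOR_BGR2HSV)
    m=cv2.inRange(h,lo,hi)
    return m
E
python3 - <<'E'
from h import *
C=cam('top')
def comp(m,seed,z,name):
    k,l,s,ce=cv2.connectedComponentsWithStats(m);i=min(range(1,k),key=lambda i:np.hypot(*(ce[i]-seed))+(s[i,4]<30)*99)
    v,u=np.where(l==i);P=onz(C,np.c_[u,v],z)[:,:2].astype('f4');r=cv2.minAreaRect(P);print(name,s[i],r,dep(C,[ce[i]]).round(3));return r
h=cv2.cvtColor(C['im'],cv2.COLOR_BGR2HSV)
red=(((h[...,0]<6)|(h[...,0]>174))&(h[...,1]>130)&(h[...,2]>60)).astype('u1')
comp(red,(354,218),.112,'bar')
comp(cv2.inRange(h,(105,120,60),(125,255,255)),(308,231),.042,'blue')
comp(cv2.inRange(h,(8,170,120),(18,255,255)),(282,231),.052,'orange')
comp(cv2.inRange(h,(10,60,120),(25,150,255)),(353,223),.030,'wood')
comp(cv2.inRange(h,(0,0,110),(180,70,255)),(265,233),.012,'plate')
R=Ro.from_rotvec(ctrl.get_obs()['tool_rot']).as_matrix();print(R.round(3))
cv2.imwrite('pics/bc.png',cv2.resize(C['im'][195:250,255:415],None,fx=5,fy=5,interpolation=2))
E
```

```text
bar [351 205   6  30 138] ((0.5000485777854919, -0.4311750829219818), (0.01562405563890934, 0.09115058183670044), 88.70207214355469) [[ 0.503 -0.432  0.113]]
blue [300 222  17  19 190] ((0.4735381603240967, -0.28761300444602966), (0.05208519846200943, 0.05877746269106865), 89.53384399414062) [[ 0.476 -0.288  0.021]]
orange [278 225   9  12  95] ((0.47460222244262695, -0.20402204990386963), (0.03583879396319389, 0.025829574093222618), 0.31733012199401855) [[ 0.474 -0.203  0.049]]
wood [342 213  11  21 191] ((0.5001302361488342, -0.4150162637233734), (0.0673876702785492, 0.031211962923407555), 2.5773160457611084) [[ 0.5   -0.414  0.033]]
plate [ 257  218   62   29 1207] ((0.4745098650455475, -0.21858647465705872), (0.20280368626117706, 0.09307881444692612), 89.51112365722656) [[ 0.467 -0.207  0.053]]
[[-0.904  0.427 -0.001]
 [ 0.427  0.904 -0.001]
 [ 0.    -0.002 -1.   ]]
```

View pics/bc.png

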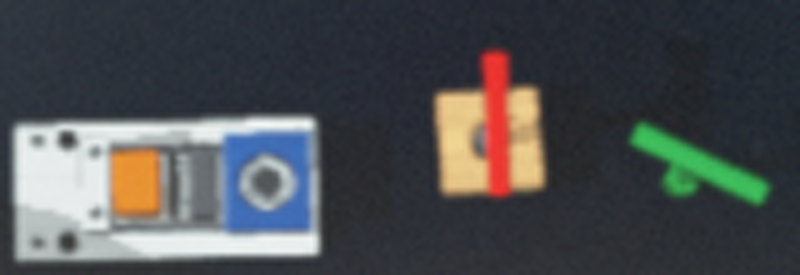

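The enlarged crop confirms the red T key at crop (495,120), standing in the pale block. The fixture is on the left, with its blue housing and hex socket at (267,182). Next I'll look at the socket from close by.

```bash
cat >> h.py <<'E'
def to(p,az=None,tilt0=True):
    """normalised row to TCP p with tool-y azimuth az (deg), pointing down"""
    o=ctrl.get_obs();R=Ro.from_rotvec(o['tool_rot']).as_matrix()
    d=R.T@(np.array(p)-o['tool_pos'])/.6
    if az is None: az=np.degrees(np.arctan2(R[1,1],R[0,1]))
    a=np.radians(az);y=np.array([np.cos(a),np.sin(a),0]);z=np.array([0,0,-1.]);Rt=np.c_[np.cross(y,z),y,z]
    w=Ro.from_matrix(R.T@Rt).as_rotvec()/(np.pi/2)
    print('row',d.round(4).tolist(),w.round(4).tolist(),'az0',np.degrees(np.arctan2(R[1,1],R[0,1])).round(2))
def st():
    o=ctrl.get_obs();print({k:np.round(o[k],4).tolist() for k in('t','q','tool_pos','contact_force','wrist_torque','opening','grip_force')})
E
python3 - <<'E'
from h import *
C=cam('top')
v,u=np.mgrid[0:400:2,200:640:2];P=dep(C,np.c_[u.ravel(),v.ravel()])
s=(P[:,0]>.3)&(P[:,0]<.62)&(P[:,1]>-.25)&(P[:,1]<.6);print(P[s][:,2].max(),P[s&(P[:,2]>.1)].min(0),P[s&(P[:,2]>.1)].max(0))
print(ctrl.camera_model('wrist'))
to((.40,-.0,.32),90);to((.474,-.287,.30),90)
E
```

```text
0.22383448589707644 [ 0.50753365 -0.06963849  0.1001994 ] [0.61958987 0.04598451 0.22383449]
{'mtx': array([[351.06587501,   0.        , 315.20998564],
       [  0.        , 351.06587501, 203.51374339],
       [  0.        ,   0.        ,   1.        ]]), 'k1': 0.0008209207087590838, 'tool_from_camera': array([[-4.83091216e-04, -9.55103707e-01, -2.96271288e-01,
         7.67463086e-02],
       [ 9.99999713e-01, -6.34463055e-04,  4.14778426e-04,
        -5.19942196e-04],
       [-5.84129598e-04, -2.96271003e-01,  9.55103739e-01,
        -7.00431866e-02],
       [ 0.00000000e+00,  0.00000000e+00,  0.00000000e+00,
         1.00000000e+00]])}
row [-0.603, -0.7568, -0.0273] [-0.0008, -0.0003, -0.2806] az0 64.74
row [-0.9186, -1.1367, 0.0065] [-0.0008, -0.0003, -0.2806] az0 64.74
```

Call:
{"api": "apply_moves", "payload": {
  "rows": [-0.6,-0.757,-0.03,0,0,-0.28,-0.6,-0.757,-0.03,0,0,-0.28,-0.6,-0.757,-0.03,0,0,-0.28,-0.6,-0.757,-0.03,0,0,-0.28,-0.6,-0.757,-0.03,0,0,-0.28,-0.6,-0.757,-0.03,0,0,-0.28,-0.6,-0.757,-0.03,0,0,-0.28,-0.6,-0.757,-0.03,0,0,-0.28,-0.6,-0.757,-0.03,0,0,-0.28,-0.6,-0.757,-0.03,0,0,-0.28,-0.6,-0.757,-0.03,0,0,-0.28,-0.6,-0.757,-0.03,0,0,-0.28,-0.6,-0.757,-0.03,0,0,-0.28],
  "grip": 0.6
}}

```text
t: 1.5
tool_pos: [0.3987, -0.0021, 0.3219]
tool_rot: [-0.011, -3.142, 0.001]
contact_force: [-0.9, -0.1, 0.3]
opening: 0.0513
grip_force: 0.0
```

```bash
python3 -c "
from h import *
st();to((.474,-.287,.23),90)"
```

```text
{'t': 1.5, 'q': [-0.192, -0.5453, 2.0802, -0.0008, 1.6066, -1.7557], 'tool_pos': [0.3987, -0.0021, 0.3219], 'contact_force': [-0.8501, -0.121, 0.2993], 'wrist_torque': [0.027, 0.013, 0.027], 'opening': 0.0513, 'grip_force': 0.0}
row [-0.1288, -0.4738, 0.1536] [-0.0005, -0.0, -0.0045] az0 89.59
```

Call:
{"api": "apply_moves", "payload": {
  "rows": [-0.125,-0.474,0,0,0,-0.004,-0.125,-0.474,0,0,0,-0.004,-0.125,-0.474,0,0,0,-0.004,-0.125,-0.474,0,0,0,-0.004,-0.125,-0.474,0.153,0,0,-0.004,-0.125,-0.474,0.153,0,0,-0.004,-0.125,-0.474,0.153,0,0,-0.004,-0.125,-0.474,0.153,0,0,-0.004,-0.125,-0.474,0.153,0,0,-0.004,-0.125,-0.474,0.153,0,0,-0.004]
}}

```text
t: 2.5
tool_pos: [0.4739, -0.2827, 0.2318]
tool_rot: [-0.011, 3.14, -0.002]
contact_force: [-0.2, -0.3, -0.0]
opening: 0.0508
grip_force: 0.0
```

```bash
python3 - <<'E'
from h import *
st();C=cam('wrist');np.save('pics/d.npy',C['d']);cv2.imwrite('pics/w1.png',C['im'])
print(proj(C,[[.474,-.287,.04]]))
u=proj(C,[[.474,-.287,.04]])[0].astype(int)
c=C['im'][max(0,u[1]-90):u[1]+90,u[0]-130:u[0]+130];print(max(0,u[1]-90),u[0]-130)
cv2.imwrite('pics/w1c.png',cv2.resize(c,None,fx=3,fy=3,interpolation=2))
E
```

```text
{'t': 2.5, 'q': [-0.6728, -0.0674, 1.8551, 0.0003, 1.3516, -2.2505], 'tool_pos': [0.4739, -0.2827, 0.2318], 'contact_force': [-0.247, -0.316, -0.0392], 'wrist_torque': [-0.0296, -0.033, -0.0395], 'opening': 0.0508, 'grip_force': 0.0}
[[309.7744156  197.69464772]]
107 179
```

View pics/w1c.png

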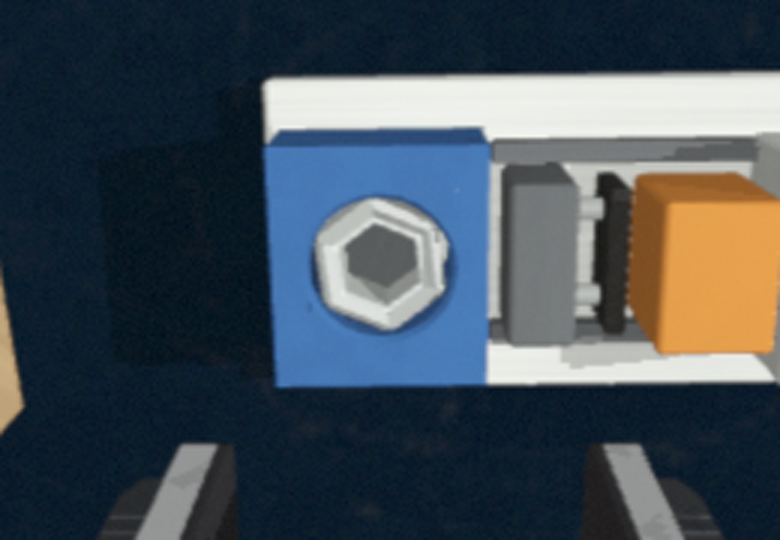

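The crop shows the socket hexagon at crop (382,262), with the dark floor's corners roughly at (378,222), (418,245), (387,300) and (343,280). Blue housing, jaw, pad and orange block lie to its right (+y). I'll measure the hexagon's angle from contours.

```bash
python3 - <<'E'
from h import *
C=cam('wrist')
g=cv2.cvtColor(C['im'],cv2.COLOR_BGR2GRAY)
s=4;x0,y0=270,165;cr=cv2.resize(g[y0:y0+60,x0:x0+75],None,fx=s,fy=s,interpolation=cv2.INTER_CUBIC)
hs=cv2.cvtColor(C['im'],cv2.COLOR_BGR2HSV)
print(g[179:208:1,306].tolist());print(g[194,280:335].tolist())
for thr in (100,115,130,150,165):
    m=cv2.inRange(cr,0,thr)
    bl=cv2.resize((hs[y0:y0+60,x0:x0+75,1]>110).astype('u1')*255,None,fx=s,fy=s,interpolation=0);m[bl>0]=0
    k,l,S,ce=cv2.connectedComponentsWithStats(m);seed=np.array([(306-x0)*s,(194-y0)*s])
    i=l[seed[1],seed[0]]
    if i==0: print(thr,'none');continue
    c=max(cv2.findContours((l==i).astype('u1'),0,1)[0],key=cv2.contourArea)
    for z in(.02,.0375,.04):
        h=cv2.convexHull(c);uv=(h[:,0]+.5)/s-.5+[x0,y0];P=onz(C,uv,z)[:,:2]*1000
        a=cv2.approxPolyDP(P.astype('f4').reshape(-1,1,2),1.3,True)[:,0]
        e=np.diff(np.r_[a,a[:1]],axis=0)
        print(thr,z,'c',cv2.minEnclosingCircle(P.astype('f4')),'edges(len,ang%60)',[(round(float(np.hypot(*q)),1),round(float(np.degrees(np.arctan2(q[1],q[0]))%60),1)) for q in e])
E
```

```text
[160, 207, 197, 118, 93, 91, 93, 93, 93, 92, 94, 92, 92, 92, 91, 91, 91, 92, 93, 91, 92, 93, 103, 124, 127, 128, 128, 135, 161]
[112, 110, 90, 58, 82, 132, 164, 191, 220, 223, 222, 219, 211, 187, 162, 107, 92, 92, 92, 93, 91, 91, 93, 93, 93, 92, 91, 92, 93, 93, 92, 93, 92, 94, 93, 92, 92, 100, 151, 199, 202, 171, 167, 190, 217, 206, 152, 106, 68, 64, 80, 93, 111, 112, 112]
100 0.02 c ((474.8446044921875, -290.65692138671875), 9.493276596069336) edges(len,ang%60) [(11.1, 6.5), (6.7, 5.8), (9.3, 6.2), (11.8, 2.7), (5.8, 1.4), (9.1, 6.5)]
100 0.0375 c ((470.0086975097656, -290.1910705566406), 8.904193878173828) edges(len,ang%60) [(10.4, 6.5), (6.3, 5.8), (8.7, 6.2), (11.0, 2.7), (5.5, 1.4), (8.5, 6.5)]
100 0.04 c ((469.3178405761719, -290.12451171875), 8.820039749145508) edges(len,ang%60) [(10.3, 6.5), (6.2, 5.8), (8.7, 6.2), (10.9, 2.7), (5.4, 1.4), (8.4, 6.5)]
115 0.02 c ((475.06195068359375, -290.86431884765625), 9.892254829406738) edges(len,ang%60) [(11.9, 7.2), (7.3, 2.1), (9.3, 6.3), (10.3, 9.2), (8.2, 11.2), (9.5, 7.8)]
115 0.0375 c ((470.2125244140625, -290.3855895996094), 9.278
[... 1093 characters left out ...]
 (5.7, 3.3), (9.6, 7.5)]
150 0.04 c ((471.5475769042969, -290.3272399902344), 10.795340538024902) edges(len,ang%60) [(10.8, 7.8), (10.9, 6.6), (10.2, 8.7), (14.4, 46.5), (5.6, 3.3), (9.5, 7.5)]
165 0.02 c ((477.36077880859375, -290.87725830078125), 11.91624927520752) edges(len,ang%60) [(12.7, 3.5), (10.4, 5.1), (11.9, 9.3), (15.5, 46.5), (6.5, 3.0), (10.7, 7.1)]
165 0.0375 c ((472.3687744140625, -290.397705078125), 11.1768217086792) edges(len,ang%60) [(11.9, 3.5), (9.8, 5.1), (11.2, 9.3), (14.6, 46.5), (6.1, 3.0), (10.0, 7.1)]
165 0.04 c ((471.6556091308594, -290.3292236328125), 11.071208000183105) edges(len,ang%60) [(11.8, 3.5), (9.7, 5.1), (11.1, 9.3), (14.4, 46.5), (6.0, 3.0), (9.9, 7.1)]
```

```bash
cat > sock.py <<'E'
from h import *
def sock(C,guess):
    x0,y0=(proj(C,[guess])[0]-[40,35]).astype(int);s=4
    im=cv2.resize(C['im'][y0:y0+70,x0:x0+80],None,fx=s,fy=s,interpolation=cv2.INTER_CUBIC)
    hs=cv2.cvtColor(im,cv2.COLOR_BGR2HSV);g=cv2.cvtColor(im,cv2.COLOR_BGR2GRAY)
    out={}
    blue=cv2.inRange(hs,(100,110,90),(125,255,255))
    cs,hi=cv2.findContours(blue,cv2.RETR_CCOMP,1)
    hole=max([c for c,h in zip(cs,hi[0]) if h[3]>=0],key=cv2.contourArea)
    P=onz(C,(hole[:,0]+.5)/s-.5+[x0,y0],.042)[:,:2]*1000
    print('hole',cv2.fitEllipse(P.astype('f4')),cv2.minEnclosingCircle(P.astype('f4')))
    m=(g<160)&(hs[...,1]<100);k,l,S,ce=cv2.connectedComponentsWithStats(m.astype('u1'))
    c0=ce[l[140,160]];i=l[140,160];c=max(cv2.findContours((l==i).astype('u1'),0,1)[0],key=cv2.contourArea)
    P=onz(C,(cv2.convexHull(c)[:,0]+.5)/s-.5+[x0,y0],.0375)[:,:2]*1000;print('mouth',cv2.minEnclosingCircle(P.astype('f4')))
E
python3 - <<'E'
from sock import *
st();C=cam('wrist');sock(C,[.473,-.289,.04])
h=cv2.cvtColor(C['im'],cv2.COLOR_BGR2HSV)
m=cv2.inRange(h,(100,110,90),(125,255,255));k,l,s,ce=cv2.connectedComponentsWithStats(m);i=1+s[1:,4].argmax()
v,u=np.where(l==i);print(cv2.minAreaRect((onz(C,np.c_[u,v],.042)[:,:2]*1000).astype('f4')))
to((.500,-.431,.24),90)
E
```

```text
{'t': 2.6, 'q': [-0.673, -0.068, 1.855, 0.0002, 1.3513, -2.2507], 'tool_pos': [0.4739, -0.2828, 0.2322], 'contact_force': [-0.1389, -0.348, -0.2083], 'wrist_torque': [0.0163, -0.0158, 0.0138], 'opening': 0.0514, 'grip_force': 0.0}
hole ((470.81890869140625, -290.3583068847656), (35.33163833618164, 35.589012145996094), 178.42190551757812) ((471.0508728027344, -290.2191162109375), 18.495914459228516)
mouth ((472.3165588378906, -290.3516845703125), 11.019240379333496)
((470.9278564453125, -290.6527404785156), (68.10454559326172, 56.70477294921875), 0.9904265999794006)
row [-0.042, -0.2471, -0.0127] [-0.0012, 0.0016, 0.0043] az0 90.38
```

Call:
{"api": "apply_moves", "payload": {
  "rows": [-0.042,-0.247,-0.013,0,0,0.015,-0.042,-0.247,-0.013,0,0,0.015,-0.042,-0.247,-0.013,0,0,0.015,-0.042,-0.247,-0.013,0,0,0.015,-0.042,-0.247,-0.013,0,0,0.015]
}}

```text
t: 3.15
tool_pos: [0.4993, -0.4322, 0.2385]
tool_rot: [0.03, 3.141, -0.0]
contact_force: [-0.8, 1.0, 0.7]
opening: 0.0512
grip_force: 0.0
```

```bash
python3 - <<'E'
from h import *
ctrl.get_image('wrist');st();C=cam('wrist');cv2.imwrite('pics/w2.png',C['im'])
h=cv2.cvtColor(C['im'],cv2.COLOR_BGR2HSV)
m=(((h[...,0]<6)|(h[...,0]>174))&(h[...,1]>130)&(h[...,2]>60)).astype('u1')
k,l,s,ce=cv2.connectedComponentsWithStats(m);i=1+s[1:,4].argmax();v,u=np.where(l==i)
print(s[i],dep(C,[ce[i]]),cv2.minAreaRect((onz(C,np.c_[u,v],.112)[:,:2]*1000).astype('f4')))
T=cam('top')
h=cv2.cvtColor(C['im'],cv2.COLOR_BGR2HSV)
m=cv2.inRange(h,(12,50,130),(25,160,255));k,l,s,ce=cv2.connectedComponentsWithStats(m)
v,u=np.where(m>0);P=onz(C,np.c_[u,v],.03)[:,:2]*1000;P=P[(abs(P-[500,-430])<60).all(1)];print('wood',P.min(0),P.max(0))
E
```

```text
{'t': 3.2, 'q': [-0.8251, 0.1786, 1.5876, 0.0004, 1.3752, -2.3779], 'tool_pos': [0.4993, -0.4312, 0.2384], 'contact_force': [0.0085, 0.5062, -0.7233], 'wrist_torque': [0.0051, -0.0221, 0.033], 'opening': 0.0515, 'grip_force': 0.0}
[ 293  151   28  143 3254] [[ 0.49521123 -0.43604553  0.11225053]] ((497.9156799316406, -436.0961608886719), (90.5587387084961, 14.535001754760742), 0.761357307434082)
wood [ 462.40625084 -470.7484778 ] [ 533.03662088 -402.97324899]
```

View pics/w2.png

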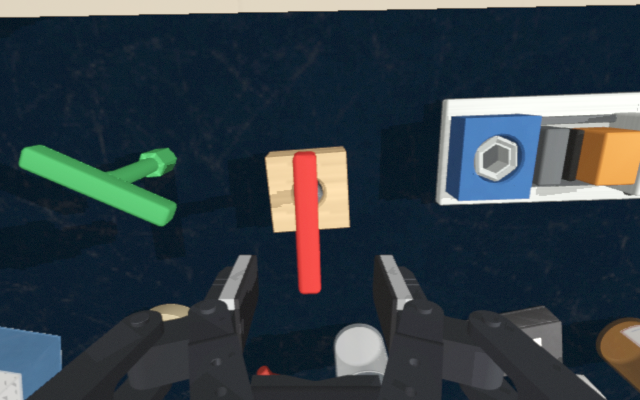

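The wrist image shows the red bar at (307,222), upright in its holder between the open fingers. The green look-alike is well to the left.

Call:
{"api": "apply_moves", "payload": {
  "rows": [0.002,-0.006,0.134,0,0,-0.02,0.002,-0.006,0.134,0,0,-0.02,0.002,-0.006,0.134,0,0,-0.02,0.002,-0.006,0.134,0,0,-0.02]
}}

```text
t: 3.7
tool_pos: [0.498, -0.4342, 0.1579]
tool_rot: [0.022, -3.141, -0.001]
contact_force: [0.9, -0.5, 0.6]
opening: 0.0513
grip_force: 0.0
```

Call:
{"api": "apply_moves", "payload": {
  "rows": [0,0,0,0,0,0,0,0,0,0,0,0,0,0,0,0,0,0,0,0,0,0,0,0,0,0,0,0,0,0,0,0,0,0,0,0],
  "grip": 0,
  "grip_force": 70
}}

```text
t: 4.3
tool_pos: [0.4989, -0.4362, 0.1604]
tool_rot: [-0.021, 3.138, -0.005]
contact_force: [-0.2, 1.0, 6.6]
opening: 0.0128
grip_force: 69.5
```

```bash
python3 - <<'E'
from h import *
st();C=cam('top');to((.499,-.435,.27),67)
h=cv2.cvtColor(C['im'],cv2.COLOR_BGR2HSV)
W=cam('wrist');cv2.imwrite('pics/w3.png',W['im'])
h=cv2.cvtColor(W['im'],cv2.COLOR_BGR2HSV)
m=(((h[...,0]<6)|(h[...,0]>174))&(h[...,1]>130)&(h[...,2]>60)).astype('u1')
k,l,s,ce=cv2.connectedComponentsWithStats(m)
for i in range(1,k):
  if s[i,4]>50: print(s[i],onz(W,[[s[i,0]+s[i,2]/2,s[i,1]]],.112))
E
```

```text
{'t': 4.3, 'q': [-0.8307, 0.2585, 1.6328, 0.0003, 1.2461, -2.4147], 'tool_pos': [0.4989, -0.4362, 0.1604], 'contact_force': [-0.1789, 1.0149, 6.646], 'wrist_torque': [0.1663, 0.0351, 0.0175], 'opening': 0.0128, 'grip_force': 69.467}
row [-0.0008, 0.0015, -0.1827] [-0.0014, 0.0022, 0.2639] az0 90.75
[ 297  184   38  198 6903] [[ 0.45180589 -0.43666469  0.112     ]]
```

Call:
{"api": "apply_moves", "payload": {
  "rows": [0,0,-0.06,0,0,0,0,0,-0.12,0,0,0,0,0,-0.187,0,0,0,0.042,0.24,-0.187,0,0,0.267,0.042,0.24,-0.187,0,0,0.267,0.042,0.24,-0.187,0,0,0.267,0.042,0.24,-0.187,0,0,0.267,0.042,0.24,-0.187,0,0,0.267,0.042,0.24,-0.187,0,0,0.267]
}}

```text
t: 5.3
tool_pos: [0.471, -0.2923, 0.2701]
tool_rot: [0.634, 3.076, -0.001]
contact_force: [-0.4, 0.0, -2.0]
opening: 0.0127
grip_force: 69.2
```

```bash
python3 - <<'E'
from h import *
ctrl.get_image('wrist');st();to((.473,-.291,.27),66.8)
W=cam('wrist');S=cam('scene')
a=cv2.resize(W['im'],None,fx=.75,fy=.75)
p=proj(S,[[.473,-.291,.1]])[0].astype(int);x0,y0=p-[40,60];print(x0,y0)
b=cv2.resize(S['im'][y0:y0+100,x0:x0+80],None,fx=3,fy=3,interpolation=2)
cv2.imwrite('pics/w4.png',np.hstack([a,b]));cv2.imwrite('pics/s4f.png',S['im']);cv2.imwrite('pics/w4f.png',W['im'])
E
```

```text
{'t': 5.35, 'q': [-0.69, -0.0925, 1.813, -0.0002, 1.4203, -1.854], 'tool_pos': [0.4711, -0.2926, 0.2701], 'contact_force': [-0.3736, -0.6662, -0.5555], 'wrist_torque': [0.0387, 0.0342, -0.025], 'opening': 0.0128, 'grip_force': 69.1699}
row [-0.0019, 0.0038, 0.0001] [-0.0003, 0.0004, -0.0011] az0 66.7
246 150
```

View pics/w4.png

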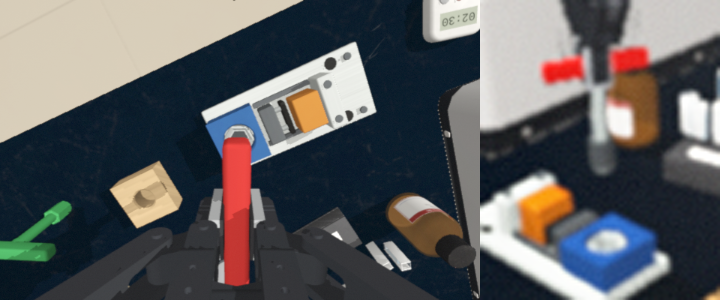

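```bash
python3 - <<'E'
from h import *
W=cam('wrist');S=cam('scene');o=ctrl.get_obs();p=o['tool_pos'];R=Ro.from_rotvec(o['tool_rot']).as_matrix()
h=cv2.cvtColor(W['im'],cv2.COLOR_BGR2HSV)
m=(((h[...,0]<6)|(h[...,0]>174))&(h[...,1]>130)&(h[...,2]>60)).astype('u1')
k,l,s,ce=cv2.connectedComponentsWithStats(m);i=1+s[1:,4].argmax()
v,u=np.where(l==i);P=dep(W,np.c_[u,v]);T=(P-p)@R
for v0 in range(s[i,1]+1,s[i,1]+130,12):
    q=T[v==v0];print(v0,q[:,0].mean().round(4),q[:,1].min().round(4),q[:,1].max().round(4),np.median(q[:,2]).round(4))
# front end: max tool x
print('xmax',np.percentile(T[:,0],99.5))
tip=p+R@[.002,0,.152];print('tip',tip,'pred px tip,+26mm',proj(S,[tip,tip+[0,0,.026],tip+[0,0,.09]]))
g=cv2.cvtColor(S['im'],cv2.COLOR_BGR2GRAY)
print(g[176:216:2,276:298])
E
```

```text
184 0.0442 -0.0049 0.0043 0.0593
196 0.0424 -0.0071 0.0061 0.0489
208 0.038 -0.0073 0.0057 0.0485
220 0.0316 -0.0204 0.0061 0.0482
232 0.0267 -0.0205 0.0063 0.0481
244 0.0241 -0.0075 0.0064 0.0484
256 0.0192 -0.0083 0.0061 0.0481
268 0.0144 -0.0077 0.0061 0.0483
280 0.0094 -0.0069 0.0058 0.0484
292 0.0043 -0.0069 0.0058 0.0481
304 -0.001 -0.0069 0.0058 0.0483
xmax 0.04457535593276308
tip [ 0.4690526  -0.29168792  0.11768227] pred px tip,+26mm [[285.00982765 204.85815961]
 [284.37391117 195.91457237]
 [282.73043683 172.82300633]]
[[127 153 162 141 133 154 157 115  63  47  50  52  86 121 128 111  94  95
   94  96  92  90]
 [197 206 204 195 178 177 176 156 138 139 150 149 150 148 127 100  96  94
   99  99  98  97]
 [198 197 187 169 141 132 148 181 197 205 186 147 117 109  99  93  91  89
   95  94  97  93]
 [127 105  82  60  42  43  97 166 202 208 190 148 128 130 115  95  87  89
   89  90  91  91]
 [ 38  33  30  31  29  33  83 157 200 210 191 169 175 185 166 137 124 128
  127 121 106  94]
 [ 33  33  32  33  35  45  98 161 201 210 193 179 217 242 240 232 225 226
  222 202 155 109]
 [ 42  
[... 595 characters left out ...]
6  82  74  71  57  43  27  32
   29  31  30  34]
 [ 25  29  29  26  26  40  66  82  91  89  90  84  78  72  55  42  30  28
   28  28  27  30]
 [ 28  25  30  30  25  32  56  76  90  90  90  84  80  73  63  50  30  31
   28  32  30  31]
 [ 29  24  31  26  27  32  40  68  93 106 108 101  89  79  58  43  28  29
   29  30  32  31]
 [ 26  26  25  29  27  29  27  34  50  57  61  54  46  38  31  30  27  27
   24  31  32  27]
 [ 24  31  27  24  29  26  26  24  26  27  29  25  28  26  34  30  26  26
   31  29  27  31]
 [ 29  21  30  24  27  25  29  28  24  25  29  24  29  28  27  26  30  30
   26  31  26  28]
 [ 63  30  24  23  28  27  25  25  24  29  28  30  27  32  25  32  27  30
   29  30  35  32]]
```

```bash
python3 - <<'E'
from h import *
S=cam('scene');im=cv2.resize(S['im'][215:260,260:320],None,fx=4,fy=4,interpolation=2)
hs=cv2.cvtColor(im,cv2.COLOR_BGR2HSV);b=cv2.inRange(hs,(100,110,90),(125,255,255))
cs,hi=cv2.findContours(b,cv2.RETR_CCOMP,1)
H=[c for c,h in zip(cs,hi[0]) if h[3]>=0];c=max(H,key=cv2.contourArea)
e=cv2.fitEllipse(c);print('hole px',(np.array(e[0])+.5)/4-.5+[260,215],np.array(e[1])/4)
print(proj(S,[[.4713,-.2903,.042]]))
g=cv2.cvtColor(S['im'],cv2.COLOR_BGR2GRAY)
o=ctrl.get_obs();R=Ro.from_rotvec(o['tool_rot']).as_matrix()
for dx in(0,.002):print(proj(S,[o['tool_pos']+R@[dx,0,z] for z in(.154,.14,.128)]))
for r in range(186,208,2):
    a=g[r,276:288 if r<196 else 296].astype(float);t=60 if r>=196 else 120
    i=np.where(a>t)[0];print(r,276+i[0],276+i[-1])
E
```

```text
hole px [287.88825798 230.1663847 ] [ 8.28721237 14.26668167]
[[287.04012038 229.02447121]]
[[285.74992503 205.37270327]
 [285.41661706 200.59955549]
 [285.12695815 196.4526041 ]]
[[285.00573667 205.53992803]
 [284.66676093 200.76446577]
 [284.37217317 196.6154629 ]]
186 283 287
188 283 287
190 283 287
192 283 287
194 283 287
196 282 295
198 282 295
200 282 289
202 282 289
204 283 290
206 283 289
```

Call:
{"api": "apply_moves", "payload": {
  "rows": [0.001,0.004,0.06,0,0,0,0.001,0.004,0.112,0,0,0,0.001,0.004,0.112,0,0,0,0.001,0.004,0.112,0,0,0,0.001,0.004,0.112,0,0,0]
}}

```text
t: 6.1
tool_pos: [0.4721, -0.2901, 0.2048]
tool_rot: [0.633, 3.074, -0.003]
contact_force: [-0.6, 0.4, -0.9]
opening: 0.0126
grip_force: 69.1
```

Call:
{"api": "apply_moves", "payload": {
  "rows": [0,0,0.003,0,0,0,0,0,0.006,0,0,0,0,0,0.009,0,0,0,0,0,0.012,0,0,0,0,0,0.015,0,0,0,0,0,0.015,0,0,0]
}}

```text
t: 6.7
tool_pos: [0.471, -0.289, 0.193]
tool_rot: [-0.634, -3.076, -0.001]
contact_force: [-0.2, 0.5, -1.5]
opening: 0.0125
grip_force: 69.1
```

```bash
python3 -c "
from h import *
st();to((.4714,-.2902,.19),66.8)"
```

```text
{'t': 6.7, 'q': [-0.685, -0.0237, 1.8815, -0.0, 1.2848, -1.8496], 'tool_pos': [0.471, -0.289, 0.193], 'contact_force': [-0.2128, 0.4637, -1.5184], 'wrist_torque': [0.0003, -0.0084, 0.0019], 'opening': 0.0125, 'grip_force': 69.1288}
row [-0.0014, -0.0016, 0.005] [0.0002, -0.0006, -0.0008] az0 66.72
```

Call:
{"api": "apply_moves", "payload": {
  "rows": [0,-0.001,0.002,0,0,0,0,-0.001,0.004,0,0,0,0,-0.001,0.006,0,0,0,0,-0.001,0.008,0,0,0,0,-0.001,0.008,0,0,0]
}}

```text
t: 7.2
tool_pos: [0.4711, -0.2898, 0.1886]
tool_rot: [0.634, 3.077, -0.0]
contact_force: [1.1, -0.7, -0.9]
opening: 0.0125
grip_force: 69.2
```

Call:
{"api": "apply_moves", "payload": {
  "rows": [0,0,0.002,0,0,0,0,0,0.004,0,0,0,0,0,0.004,0,0,0]
}}

```text
t: 7.5
tool_pos: [0.4712, -0.2898, 0.1863]
tool_rot: [0.634, 3.076, -0.0]
contact_force: [1.3, -1.3, -1.5]
opening: 0.0125
grip_force: 69.2
```

Call:
{"api": "apply_moves", "payload": {
  "rows": [-0.0005,0,0.002,0,0,0,-0.0005,0,0.004,0,0,0,-0.0005,0,0.006,0,0,0,-0.0005,0,0.006,0,0,0]
}}

```text
t: 7.9
tool_pos: [0.4713, -0.2898, 0.1825]
tool_rot: [0.634, 3.077, 0.0]
contact_force: [1.3, -0.4, 0.2]
opening: 0.0126
grip_force: 69.2
```

```bash
python3 -c "
from h import *
st();to((.4711,-.2898,.174),66.8)"
```

```text
{'t': 7.9, 'q': [-0.6859, -0.0106, 1.8874, 0.0001, 1.2647, -1.8505], 'tool_pos': [0.4713, -0.2898, 0.1825], 'contact_force': [1.2962, -0.4321, 0.176], 'wrist_torque': [-0.189, -0.3587, 0.0126], 'opening': 0.0126, 'grip_force': 69.1696}
row [0.0003, -0.0001, 0.0142] [0.0, 0.0001, -0.0008] az0 66.73
```

Call:
{"api": "apply_moves", "payload": {
  "rows": [-0.0005,0,0.002,0,0,0,-0.0005,0,0.004,0,0,0,-0.0005,0,0.006,0,0,0,-0.0005,0,0.008,0,0,0,-0.0005,0,0.009,0,0,0,-0.0005,0,0.009,0,0,0]
}}

```text
t: 8.5
tool_pos: [0.4715, -0.2899, 0.1772]
tool_rot: [-0.634, -3.077, -0.0]
contact_force: [1.9, -0.2, -1.1]
opening: 0.0127
grip_force: 69.2
```

Call:
{"api": "apply_moves", "payload": {
  "rows": [0,0,0.001,0,0,0,0,0,0.002,0,0,0,0,0,0.002,0,0,0]
}}

```text
t: 8.8
tool_pos: [0.4715, -0.2899, 0.176]
tool_rot: [-0.634, -3.077, -0.0]
contact_force: [0.6, -0.3, -1.5]
opening: 0.0126
grip_force: 69.2
```

Call:
{"api": "apply_moves", "payload": {
  "rows": [-0.0005,0,0.001,0,0,0,-0.0005,0,0.002,0,0,0,-0.0005,0,0.002,0,0,0]
}}

```text
t: 9.1
tool_pos: [0.4717, -0.29, 0.1747]
tool_rot: [-0.634, -3.077, -0.0]
contact_force: [0.7, -0.7, -1.1]
opening: 0.0127
grip_force: 69.2
```

Call:
{"api": "apply_moves", "payload": {
  "rows": [0,0,0.001,0,0,0,0,0,0.001,0,0,0]
}}

```text
t: 9.3
tool_pos: [0.4718, -0.2901, 0.1744]
tool_rot: [-0.634, -3.077, -0.0]
contact_force: [0.9, 0.2, 0.3]
opening: 0.0128
grip_force: 69.4
```

Call:
{"api": "apply_moves", "payload": {
  "rows": [0,0,0.001,0,0,0,0,0,0.001,0,0,0]
}}

```text
t: 9.5
tool_pos: [0.472, -0.2903, 0.1743]
tool_rot: [0.634, 3.076, -0.001]
contact_force: [-0.3, -0.1, 2.4]
opening: 0.0127
grip_force: 69.6
```

The key is home: the tip is about 20 mm below the mouth with a light 2.4 N floor contact. Now I turn it clockwise.

Call:
{"api": "apply_moves", "payload": {
  "rows": [0,0,0,0,0,0.05,0,0,0,0,0,0.1,0,0,0,0,0,0.15,0,0,0,0,0,0.2,0,0,0,0,0,0.25,0,0,0,0,0,0.3]
}}

```text
t: 10.1
tool_pos: [0.4723, -0.2898, 0.1742]
tool_rot: [1.338, 2.842, 0.001]
contact_force: [2.3, 2.5, 2.4]
opening: 0.0126
grip_force: 69.7
```

```bash
python3 -c "
from h import *
st();to((.472,-.2903,.1743))"
```

```text
{'t': 10.1, 'q': [-0.6851, 0.001, 1.8908, 0.0012, 1.249, -1.3764], 'tool_pos': [0.4723, -0.2898, 0.1742], 'contact_force': [2.3127, 2.5103, 2.4396], 'wrist_torque': [0.3436, -0.3197, 0.2837], 'opening': 0.0126, 'grip_force': 69.664}
row [-0.0003, -0.0009, -0.0001] [0.0008, 0.0003, -0.0] az0 39.59
```

Call:
{"api": "apply_moves", "payload": {
  "rows": [0,0,0,0,0,0.05,0,0,0,0,0,0.1,0,0,0,0,0,0.15,0,0,0,0,0,0.2,0,0,0,0,0,0.2]
}}

```text
t: 10.6
tool_pos: [0.4725, -0.2897, 0.1743]
tool_rot: [1.762, 2.6, 0.002]
contact_force: [1.5, 1.9, 2.4]
opening: 0.0128
grip_force: 69.6
```

```bash
python3 - <<'E'
from h import *
st();to((.472,-.2903,.1743))
W=cam('wrist');cv2.imwrite('pics/w5f.png',W['im'])
p=proj(W,[[.4713,-.225,.045]])[0].astype(int);print(p)
x0,y0=max(0,p[0]-110),max(0,p[1]-80);print(x0,y0)
cv2.imwrite('pics/w5.png',cv2.resize(W['im'][y0:y0+160,x0:x0+220],None,fx=3,fy=3,interpolation=2))
E
```

```text
{'t': 10.6, 'q': [-0.685, 0.0009, 1.8908, 0.0018, 1.2488, -1.0652], 'tool_pos': [0.4725, -0.2897, 0.1743], 'contact_force': [1.5066, 1.8721, 2.3777], 'wrist_torque': [0.4634, -0.4746, 0.1287], 'opening': 0.0128, 'grip_force': 69.6416}
row [-0.0006, -0.0011, -0.0] [0.0013, 0.0001, -0.0] az0 21.75
[357 123]
247 43
```

View pics/w5.png

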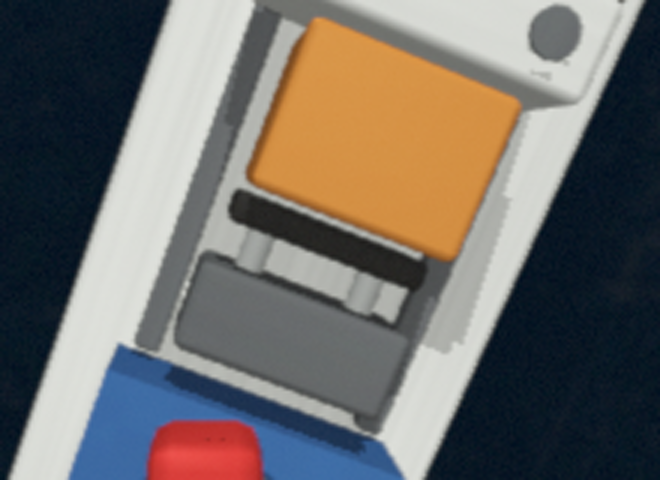

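The crop shows the pad (black, at (330,240)) just short of the block, with a small gap to the stop and the pad fully out. Continuing.

Call:
{"api": "apply_moves", "payload": {
  "rows": [0,0,0,0,0,0.05,0,0,0,0,0,0.1,0,0,0,0,0,0.15,0,0,0,0,0,0.2]
}}

```text
t: 11.05
tool_pos: [0.4726, -0.2898, 0.1742]
tool_rot: [2.148, 2.29, 0.003]
contact_force: [3.3, 3.3, 2.9]
opening: 0.0126
grip_force: 69.7
```

```bash
cat > look.py <<'E'
from h import *
import sys
st();to((.4715,-.290,.1743))
W=cam('wrist');p=proj(W,[[.4713,-.222,.045]])[0].astype(int)
hs=cv2.cvtColor(W['im'],cv2.COLOR_BGR2HSV)
# profile along fixture y at several x, at pad/jaw top height .045 ; gray & sat
for x in(.462,.466,.476,.480):
    ys=np.arange(-.252,-.175,.0005);uv=proj(W,np.c_[np.full(len(ys),x),ys,np.full(len(ys),.042)])
    g=cv2.remap(W['im'],uv[:,0].astype('f4').reshape(1,-1),uv[:,1].astype('f4').reshape(1,-1),1)[0].astype(int)
    dark=g.max(1)<62; org=(g[:,2]-g[:,0]>70)
    jaw=(g.max(1)<130)&~dark&(ys<-.225+.02)&~org
    f=lambda m:(ys[m].min().round(4),ys[m].max().round(4)) if m.any() else None
    print(x,'pad',f(dark&(ys<-.2)),'block',f(org),'jaw',f(jaw&(ys<-.21)))
x0,y0=max(0,p[0]-110),max(0,p[1]-80)
cv2.imwrite(sys.argv[1],cv2.resize(W['im'][y0:y0+160,x0:x0+220],None,fx=3,fy=3,interpolation=2))
E
python3 look.py pics/w6.png
```

```text
{'t': 11.05, 'q': [-0.685, 0.0011, 1.8908, 0.0021, 1.2482, -0.7496], 'tool_pos': [0.4726, -0.2898, 0.1742], 'contact_force': [3.3068, 3.3368, 2.8544], 'wrist_torque': [0.5633, -0.7978, 0.304], 'opening': 0.0126, 'grip_force': 69.6591}
row [-0.0003, -0.0018, -0.0002] [0.0016, -0.0003, 0.0] az0 3.66
0.462 pad (np.float64(-0.234), np.float64(-0.2215)) block (np.float64(-0.2205), np.float64(-0.1895)) jaw (np.float64(-0.252), np.float64(-0.221))
0.466 pad (np.float64(-0.2335), np.float64(-0.2215)) block (np.float64(-0.2205), np.float64(-0.1895)) jaw (np.float64(-0.252), np.float64(-0.221))
0.476 pad (np.float64(-0.2335), np.float64(-0.221)) block (np.float64(-0.22), np.float64(-0.1895)) jaw (np.float64(-0.2515), np.float64(-0.2205))
0.48 pad (np.float64(-0.2255), np.float64(-0.221)) block (np.float64(-0.22), np.float64(-0.1895)) jaw (np.float64(-0.2515), np.float64(-0.2205))
```

Call:
{"api": "apply_moves", "payload": {
  "rows": [0.0005,0.0005,0,0,0,0.05,0.0005,0.0005,0,0,0,0.1,0.0005,0.0005,0,0,0,0.15]
}}

```text
t: 11.4
tool_pos: [0.4728, -0.2896, 0.1742]
tool_rot: [2.401, 2.023, 0.003]
contact_force: [3.6, 2.2, 1.7]
opening: 0.0124
grip_force: 69.7
```

```bash
python3 look.py pics/w7.png
```

```text
{'t': 11.4, 'q': [-0.6844, 0.0013, 1.8906, 0.0016, 1.2479, -0.5142], 'tool_pos': [0.4728, -0.2896, 0.1742], 'contact_force': [3.5684, 2.2099, 1.7327], 'wrist_torque': [0.4997, -0.7808, 0.2166], 'opening': 0.0124, 'grip_force': 69.6833}
row [-0.001, -0.0021, -0.0001] [0.0015, -0.0003, 0.0] az0 -9.78
0.462 pad (np.float64(-0.224), np.float64(-0.22)) block (np.float64(-0.219), np.float64(-0.188)) jaw (np.float64(-0.2505), np.float64(-0.2195))
0.466 pad (np.float64(-0.2325), np.float64(-0.2195)) block (np.float64(-0.219), np.float64(-0.188)) jaw (np.float64(-0.2505), np.float64(-0.2245))
0.476 pad (np.float64(-0.2325), np.float64(-0.2195)) block (np.float64(-0.2185), np.float64(-0.188)) jaw (np.float64(-0.2505), np.float64(-0.219))
0.48 pad (np.float64(-0.232), np.float64(-0.2195)) block (np.float64(-0.2185), np.float64(-0.188)) jaw (np.float64(-0.2505), np.float64(-0.219))
```

Call:
{"api": "apply_moves", "payload": {
  "rows": [0.0005,0.0005,0,0,0,0.05,0.0005,0.0005,0,0,0,0.1,0.0005,0.0005,0,0,0,0.15]
}}

```text
t: 11.75
tool_pos: [0.4731, -0.2896, 0.1742]
tool_rot: [2.622, 1.728, 0.002]
contact_force: [4.2, 1.9, 2.1]
opening: 0.0126
grip_force: 69.7
```

```bash
python3 look.py pics/w8.png
```

```text
{'t': 11.75, 'q': [-0.6838, 0.0017, 1.8901, 0.0011, 1.2478, -0.2787], 'tool_pos': [0.4731, -0.2896, 0.1742], 'contact_force': [4.1662, 1.9283, 2.0695], 'wrist_torque': [0.403, -0.8453, 0.314], 'opening': 0.0126, 'grip_force': 69.6816}
row [-0.0017, -0.0022, -0.0001] [0.0014, -0.0003, 0.0] az0 -23.23
0.462 pad (np.float64(-0.224), np.float64(-0.219)) block (np.float64(-0.2185), np.float64(-0.1875)) jaw (np.float64(-0.2495), np.float64(-0.2245))
0.466 pad (np.float64(-0.2315), np.float64(-0.219)) block (np.float64(-0.218), np.float64(-0.1875)) jaw (np.float64(-0.249), np.float64(-0.2185))
0.476 pad (np.float64(-0.2315), np.float64(-0.219)) block (np.float64(-0.218), np.float64(-0.1875)) jaw (np.float64(-0.249), np.float64(-0.2185))
0.48 pad (np.float64(-0.2235), np.float64(-0.219)) block (np.float64(-0.218), np.float64(-0.1875)) jaw (np.float64(-0.249), np.float64(-0.2185))
```

View pics/w8.png

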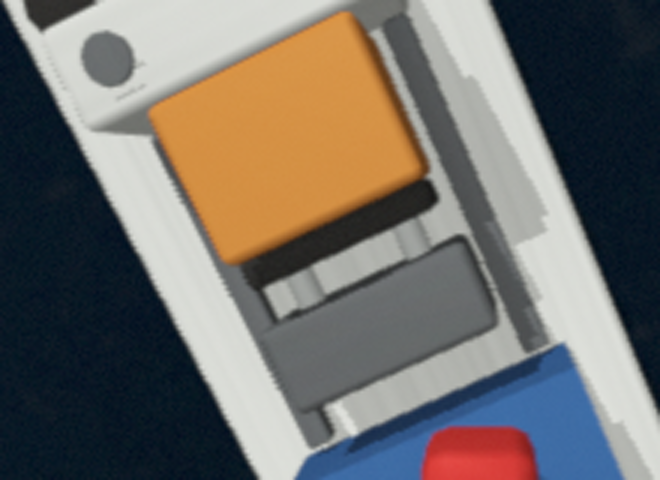

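The block now sits against the stop: it moved only 0.5 mm while the jaw moved 1.3 mm. The pad is about 1 mm in. I'll turn about 20° more, for roughly 3 mm of compression.

Call:
{"api": "apply_moves", "payload": {
  "rows": [0.0006,0.0008,0,0,0,0.05,0.0006,0.0008,0,0,0,0.1,0.0006,0.0008,0,0,0,0.15,0.0006,0.0008,0,0,0,0.2,0.0006,0.0008,0,0,0,0.22]
}}

```text
t: 12.3
tool_pos: [0.4736, -0.2896, 0.1743]
tool_rot: [2.879, 1.254, 0.002]
contact_force: [3.5, 0.2, 1.7]
opening: 0.0125
grip_force: 69.7
```

```bash
python3 look.py pics/w9.png
```

```text
{'t': 12.3, 'q': [-0.6831, 0.0027, 1.8891, 0.0004, 1.2477, 0.0658], 'tool_pos': [0.4736, -0.2896, 0.1743], 'contact_force': [3.5005, 0.2086, 1.6591], 'wrist_torque': [0.2435, -0.8572, 0.3536], 'opening': 0.0125, 'grip_force': 69.7026}
row [-0.0028, -0.0021, -0.0001] [0.0013, -0.0003, 0.0] az0 -42.91
0.462 pad (np.float64(-0.2245), np.float64(-0.2195)) block (np.float64(-0.2185), np.float64(-0.187)) jaw (np.float64(-0.2475), np.float64(-0.219))
0.466 pad (np.float64(-0.225), np.float64(-0.2195)) block (np.float64(-0.2185), np.float64(-0.187)) jaw (np.float64(-0.2475), np.float64(-0.219))
0.476 pad (np.float64(-0.225), np.float64(-0.219)) block (np.float64(-0.218), np.float64(-0.1865)) jaw (np.float64(-0.247), np.float64(-0.2185))
0.48 pad (np.float64(-0.2245), np.float64(-0.219)) block (np.float64(-0.218), np.float64(-0.1865)) jaw (np.float64(-0.2475), np.float64(-0.2185))
```

View pics/w9.png

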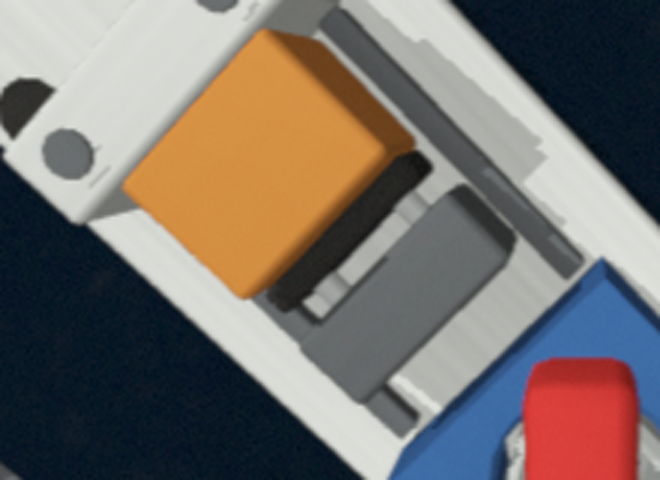

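The pad is roughly half in, with jaw at crop (400,290) and pad at (350,230). The block is flush on the stop, and the torque suggests about 17 N. Releasing.

Call:
{"api": "apply_moves", "payload": {
  "rows": [0,0,0,0,0,0,0,0,0,0,0,0,0,0,0,0,0,0,0,0,0,0,0,0],
  "grip": 0.5
}}

```text
t: 12.75
tool_pos: [0.4725, -0.2893, 0.1732]
tool_rot: [-2.881, -1.251, 0.002]
contact_force: [-0.3, 0.4, -1.0]
opening: 0.0428
grip_force: 0.0
```

Call:
{"api": "apply_moves", "payload": {
  "rows": [0,0,-0.02,0,0,0,0,0,-0.05,0,0,0,0,0,-0.1,0,0,0,0,0,-0.15,0,0,0,0,0,-0.2,0,0,0,0,0,-0.2,0,0,0,0,0,-0.2,0,0,0,0,0,-0.2,0,0,0]
}}

```text
t: 13.55
tool_pos: [0.4725, -0.289, 0.2925]
tool_rot: [-2.88, -1.25, 0.002]
contact_force: [-0.1, -0.7, -0.4]
opening: 0.0426
grip_force: 0.0
```

```bash
python3 - <<'E'
from h import *
st();W=cam('wrist');S=cam('scene');h=cv2.cvtColor(W['im'],cv2.COLOR_BGR2HSV)
m=(((h[...,0]<6)|(h[...,0]>174))&(h[...,1]>130)&(h[...,2]>60)).astype('u1')
k,l,s,ce=cv2.connectedComponentsWithStats(m);i=1+s[1:,4].argmax();v,u=np.where(l==i);P=dep(W,np.c_[u,v])
print(s[i],'bar z top',np.percentile(P[:,2],[20,50,80]),cv2.minAreaRect((onz(W,np.c_[u,v],.126)[:,:2]*1000).astype('f4')))
T=P[P[:,2]>.118];A=np.linalg.lstsq(np.c_[T[:,:2]-T[:,:2].mean(0),np.ones(len(T))],T[:,2],rcond=None)[0];print('slope',A)
b=cv2.resize(S['im'][165:265,220:330],(440,400),interpolation=2)
cv2.imwrite('pics/w10.png',np.hstack([W['im'][:,160:480],b]))
E
```

```text
{'t': 13.55, 'q': [-0.6833, -0.1087, 1.7902, -0.0001, 1.4622, 0.0685], 'tool_pos': [0.4725, -0.289, 0.2925], 'contact_force': [-0.117, -0.6588, -0.4297], 'wrist_torque': [-0.0074, -0.0312, -0.0279], 'opening': 0.0426, 'grip_force': 0.0}
[ 294  142   50  121 2416] bar z top [0.1248436  0.12569981 0.12634917] ((473.7264404296875, -289.7921142578125), (90.0730972290039, 15.185307502746582), 62.318359375)
slope [ 1.21989308 -0.49105152  0.12689031]
```

View pics/w10.png

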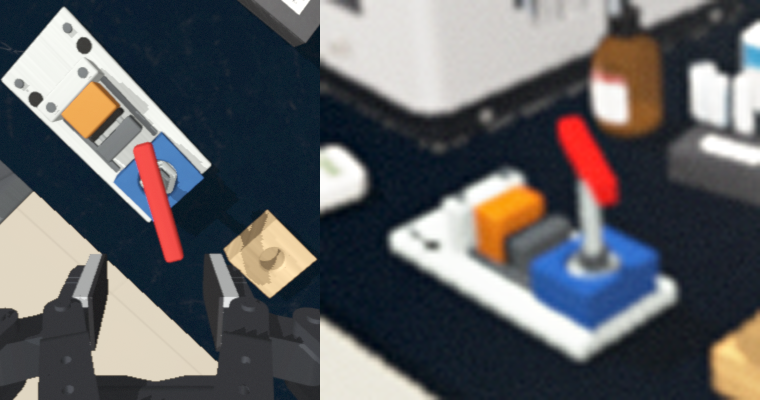

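The key stands in the screw with its bar top at z = 126 mm, exactly the fully seated height. The block sits against the stop. One numeric check that the jaw stayed put after release.

```bash
python3 look.py pics/w11.png; python3 - <<'E'
import cv2
a=cv2.imread('pics/w11.png');cv2.imwrite('pics/w11.png',a)
E
```

```text
{'t': 13.65, 'q': [-0.6832, -0.1081, 1.7906, -0.0, 1.4622, 0.0685], 'tool_pos': [0.4724, -0.2889, 0.2919], 'contact_force': [0.2427, -0.0816, -0.7818], 'wrist_torque': [-0.0353, 0.0302, 0.0115], 'opening': 0.0427, 'grip_force': 0.0}
row [-0.0023, 0.0007, 0.196] [-0.002, 0.0002, 0.0] az0 -43.07
0.462 pad (np.float64(-0.2235), np.float64(-0.22)) block (np.float64(-0.2185), np.float64(-0.1875)) jaw (np.float64(-0.2465), np.float64(-0.219))
0.466 pad (np.float64(-0.224), np.float64(-0.2195)) block (np.float64(-0.2185), np.float64(-0.1875)) jaw (np.float64(-0.2465), np.float64(-0.219))
0.476 pad (np.float64(-0.2235), np.float64(-0.2195)) block (np.float64(-0.218), np.float64(-0.1875)) jaw (np.float64(-0.247), np.float64(-0.2185))
0.48 pad (np.float64(-0.2235), np.float64(-0.2195)) block (np.float64(-0.218), np.float64(-0.1875)) jaw (np.float64(-0.247), np.float64(-0.2185))
```

View pics/w11.png

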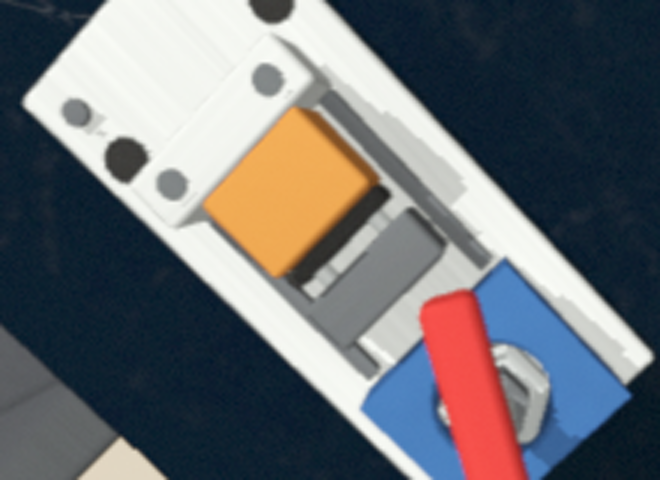

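The jaw has not moved, and a gap of about 3 mm remains behind the pad. The block is against the stop and the key is seated. Handing in.

```bash
python3 -c "
from station import ctrl
print(ctrl.finish_job())"
```

```text
the job is handed in; nothing more can be done
None
```

I handed the job in at about 13.7 s: the red key stands fully seated in the clamp screw, and the jaw holds the orange block against the stop with its pad about 3 mm in. The bottle, beaker and timer were not touched.

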